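Pull out the griddle scraper and lock it

TASK

First clear the order pad that was left lying across the scraper rest: put it on top of the pile of pads, squarely, edges flush. Then lay the telescoping griddle scraper in the rest, button side up as it lies now, with its blade end out through the slotted plate, and let go of it; take it again by its head and pull the head out until the lock button clicks up. Leave it lying in the rest, pulled out and locked, and leave the other things on the counter where they stand.

Things in the scene. Friction and masses are not known exactly. Their poses are not given: they have to be found in the camera images.
- scraper: Telescoping griddle scraper, 0.38 kg, lying flat. Barrel (black handle, steel mouth band, grey end cap): a bar 130 long, 28 wide, 24 high. Origin: centre of the barrel's underside; own x along the barrel, z up; rod and blade come out of its -x end. Pushed in, the blade's edge is 178 from the origin; at the start the rod may be up to 25 out
- button_hole (a point): Dark hole, 12 across, in the top of the scraper's barrel, 24 above its underside and 48 from its origin towards the blade: the steel lock button comes up here
- head_grip (a point): Centre of the scraper's head block, to be gripped for pulling: black, 36 long (along the tool), 24 wide, 20 high, on the end of the 12 thick steel rod; 12 above the tool's underside, 50 in front of the barrel's mouth when pushed in. Ahead of it is the blade, 46 long, 64 wide, 4 thick
- rod (a joint): How far the rod is pulled out of the barrel, m: 0 pushed in, 0.081 at its stop. It slides along the barrel's -x with about 3 to 6 N of friction and stays where it is left until locked
- button (a joint): How far the lock button has sprung up, m: near 0 while hidden under the barrel's roof, 0.006 to 0.009 when it has clicked up through its hole, at rod 0.079 to 0.081; it then stands about 4 to 5 mm above the barrel and the rod cannot slide back
- rest: Steel scraper rest, fixed; base plate 176 x 74 x 6; origin: centre of its underside, own x along it. Two saddles (22 long, at x = +-55) carry the barrel's underside 26 above the origin; flared cheeks 48 high leave 33 at the bottom, 50 at the top; only the base between them. Plates 60 wide, 6 thick, tops 58 high, stand across the ends at x = +-76 (146 apart inside); the rear one (+x) is closed
- rest_slot (a point): In the rest's front (-x) end plate: middle of the slot, 20 wide, open at the top, for the rod; 38 above the counter. A seated scraper has the rest's x direction, blade out on -x through this slot; when the head is pulled towards -x the barrel butts against this plate, which holds it
- pad: Loose order pad (white paper block, cardboard back, grey binding strip on its +x end), 172 x 62 x 15, 0.1 kg; origin at the centre of its underside, own x along its length. At the start it lies lengthwise across the tops of the rest's two end plates, underside 58 above the counter
- pile: Pile of three such pads, 172 x 62 x 45, 0.3 kg, loose on the counter, moves as one; origin at the centre of its underside, own x along its length. The pad may lie on it either way round
- bottle_a: Squeeze bottle, 54 across, 172 high; origin under its centre. To be left alone
- bottle_b: Squeeze bottle, 54 across, 172 high; origin under its centre. To be left alone
- bottle_c: Squeeze bottle, 54 across, 172 high; origin under its centre. To be left alone
- shaker: Steel shaker, 42 across, 82 high; origin under its centre. To be left alone
- ramekin: Steel sauce cup, 72 across, 45 high; origin under its centre. To be left alone
- jar: Amber jar, 64 across, 100 high; origin under its centre. To be left alone
- turner: Ordinary one-piece turner, 260 long, lying along its own x; not the scraper. To be left alone

How it is judged:
By the outcome, as a careful person would: the job done as asked, in the order asked, and still so for the second after the job is handed in, with the robot touching nothing.
It also fails if it takes over 59 s, if anything falls off the work surface, if the arm or the gripper's body presses on something with over 40 N, if the wrist force passes 120 N, or if a joint passes its speed limit or range.

ROBOT

A 7-joint arm with a two-finger parallel gripper is mounted at the origin on the work surface. World frame = base frame: x ahead of the robot, y to its left, z up, the work surface at z = 0. Lengths are in m, angles in rad, forces in N, time in s.
With the tool pointing down it reaches from about 0.425 to 0.925 m from the base axis. Payload 6.8 kg.
Tool frame: the origin (TCP) lies between the finger pads; the fingertips stand 11 mm ahead of it and the grasp point (between the pads) lies 8 mm behind it; z points along the fingers, y is the line along which they close (so a half turn about z gives the same grasp; the last joint's range is limited). The gripper opens to 85 mm and grips with 20 to 120 N. Pads are 22 mm wide; open, the fingers measure 114 mm over their backs; the gripper's body (76 mm by 85 mm) begins 54 mm behind the grasp point. The pads swing forward as they close: fully open they stand 13 mm farther back than shut.
Start: joints at [1.081, 0.477, 0.022, 1.555, -0.011, 1.109, -0.083], TCP at [0.252, -0.626, 0.242] pointing down, gripper open.
Joint ranges: [-2.96, 2.96], [-0.34, 2.1], [-1.41, 1.46], [0.24, 2.44], [-1.37, 4.51], [0.17, 1.92], [-2.96, 2.96]. Speed limits (rad/s): [2.39, 2.39, 3.14, 3.14, 3.14, 3.14, 3.14].

INTERFACE

Orientations are given as a rotation vector (axis times angle).
In Python, from bench import r gives the robot as it stands.
- The arm moves only by the tool send_rows, never from a script. Its argument "deltas" is a list of rows, each an object of numbers: "dx", "dy", "dz": the shift along the world's x, y, z in mm; "rx", "ry", "rz": the turn, a rotation vector about the world's x, y, z in degrees. A call has 1 to 5 rows; each row is the pose to reach, as a shift and turn from the pose commanded when the call began; what a row does not reach only later rows make up. A row lasts 1/12 s, in which the tool goes at most 41.7 mm and 7.16 degrees, less where a joint would pass 70% of its speed; a pose out of reach is approached as far as the arm can. A call with a gripper value outside its range is refused whole. "jaw" is the finger opening in mm, from 0 to 85.4, set as the call begins (left out, the last holds). The fingers move at their own pace and stop on an object; "newtons" is the grip in N (left out, the last holds). Time passes only in rows, so rows that repeat a pose let the fingers close. It gives the time, the measured TCP pose, the force, the opening and the grip force at its end, in the units of the state.
- r.get_obs(): the state, without advancing time (a new reading comes with each control period).
- r.grab_frame(name): name is "scene" or "top"; returns a dict with "frame" (384x512x3 uint8, blue, green, red), "z_map" (384x512 float32, m along the optical axis (not along the pixel's ray), 0 where there is no reading), "vertical_fov" (degrees; the focal length in pixels is half the picture's height over the tangent of half this angle, whatever the lens; pixels are square), "cx", "cy" (the principal point, pixels), "xyz" and "orientation" of the camera in the world. Camera axes: x right, y down, z forward; pixel columns grow to the right and rows downward; lengths in m; the calibration is good to about 2 mm. A picture is of the moment at which its call begins.
- r.hand_in(): hands the job in; it is judged then, once.
The state is a dict: "clock": time; "joints": joint angles; "qvel": joint speeds; "tau": joint torques, N m; "tcp_pos": TCP position; "orientation": TCP orientation; "contact_force": force on the tool from outside, world axes, zero at the start; "moment": the same for the moment, N m; "grip_width": finger opening in m; "gripper_force": force on a finger pad.
Only numpy, scipy, OpenCV 4.12 (cv2) and the standard library are available. Lean on these libraries where they do the work, as an engineer would, in place of code of your own. Each camera call takes 0.05 s, during which the arm holds its last target. There are 200 camera calls.

## Working session

There is one attempt and no reset: what is moved stays moved. The work goes in short steps, Python scripts to look and compute and a tool call to move; the robot and the scene stay as the last step left them, time stands still between calls to the robot, and variables do not carry over. Pictures are saved under pics/ and viewed, at most 10 in all, crops included, and the job is handed in when it is done.

Besides the shell and the picture viewer there is one more tool, called after "Emit:" as name(argument=value, ...) on one line, values as JSON. send_rows: Moves the arm, as the interface text tells. Its arguments: {"type":"object","properties":{"deltas":{"type":"array","items":{"type":"object","properties":{"dx":{"type":"number"},"dy":{"type":"number"},"dz":{"type":"number"},"rx":{"type":"number"},"ry":{"type":"number"},"rz":{"type":"number"}}}},"jaw":{"type":"number"},"newtons":{"type":"number"}},"required":["deltas"]}

```bash
ls; mkdir -p pics
cat > h.py <<'E'
import numpy as np, cv2
from scipy.spatial.transform import Rotation as R
from bench import r
def grab(n):
    f=r.grab_frame(n); h=f["frame"].shape[0]
    f["f"]=h/2/np.tan(np.radians(f["vertical_fov"])/2)
    o=np.array(f["orientation"]); f["R"]=R.from_rotvec(o).as_matrix() if o.size==3 else (R.from_quat(o).as_matrix() if o.size==4 else o)
    return f
def cloud(f):
    z=f["z_map"]; v,u=np.mgrid[:z.shape[0],:z.shape[1]]
    c=np.stack([(u-f["cx"])/f["f"]*z,(v-f["cy"])/f["f"]*z,z],-1)
    P=c@f["R"].T+np.array(f["xyz"]); P[z==0]=np.nan
    return P
def ray(f,u,v,h):
    d=f["R"]@np.array([(u-f["cx"])/f["f"],(v-f["cy"])/f["f"],1.]); o=np.array(f["xyz"])
    return o+d*(h-o[2])/d[2]
E
python3 - <<'E'
from h import *
for n in("top","scene"):
    f=grab(n); cv2.imwrite(f"pics/{n}0.png",cv2.resize(f["frame"],(768,576),interpolation=cv2.INTER_CUBIC))
    print(n,f["xyz"],f["orientation"],f["f"],f["cx"],f["cy"])
    np.savez(f"{n}0.npz",P=cloud(f),img=f["frame"])
print(r.get_obs())
E
```

```text
pics
top [ 0.46600847 -0.04921336  1.33531568] [-2.20888352  2.18163153 -0.0909959 ] 397.97870954491947 252.5899651330692 193.3180216957256
scene [ 1.23800678 -0.79728306  0.94570932] [-2.15001318 -0.85003558  0.37022222] 475.5014070503083 253.42678423807217 185.81071703908836
{'clock': 0.1, 'joints': array([ 1.08089358,  0.47772721,  0.02233027,  1.55637207, -0.01147566,
        1.10929917, -0.08307989]), 'qvel': array([ 2.43423464e-04, -1.95319378e-03, -9.86332927e-05, -3.10553883e-03,
       -2.21880638e-03, -1.64675006e-03,  1.56064754e-03]), 'tau': array([ 4.39913711e-03, -5.97761893e+01,  1.61424547e+00, -2.81954563e+01,
        1.29027411e-02,  5.02833733e-03,  3.52323866e-05]), 'tcp_pos': array([ 0.25129507, -0.62591066,  0.24140791]), 'orientation': array([-3.08291684e+00, -5.95887003e-01,  7.11849044e-04]), 'contact_force': array([-0.46490218,  0.23350625, -0.07708073]), 'moment': array([-0.02940393,  0.02717417,  0.02597301]), 'gripper_force': 0.0, 'grip_width': 0.08549809874695218}
```

View pics/top0.png

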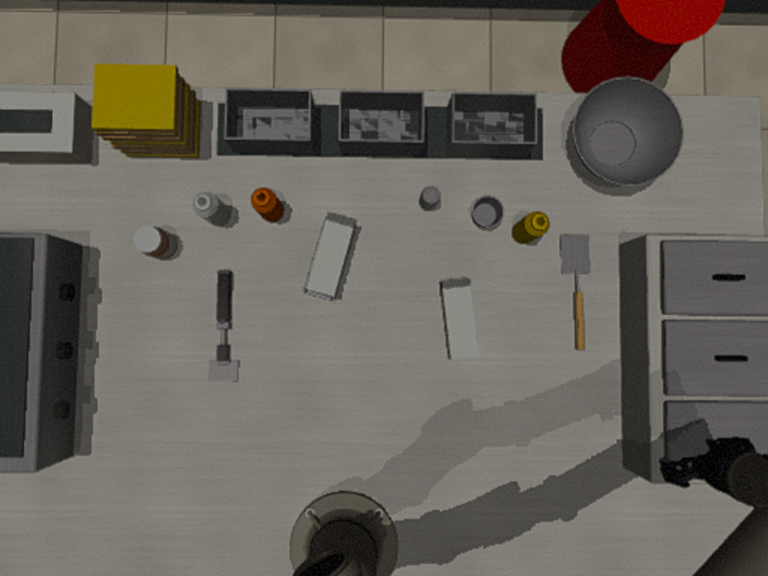

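View pics/scene0.png

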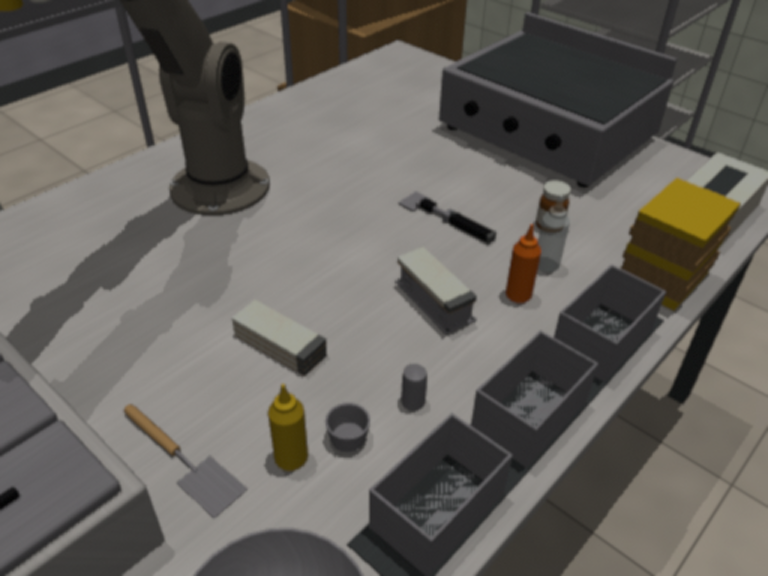

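The top view shows the rest with the pad on it at about (330,255), the pile at (460,318), the scraper at (223,320) with its blade toward the robot, and the turner at (577,290). Next I measure them with depth.

Run:
```python
from h import *
d=np.load("top0.npz");P=d["P"];I=d["img"]
def box(u0,v0,u1,v1,z0,z1,name,col=None):
    s=np.zeros(P.shape[:2],bool); s[v0:v1,u0:u1]=1
    m=s&(P[...,2]>z0)&(P[...,2]<z1)
    if col is not None: m&=col
    q=P[m]
    (c,wh,a)=cv2.minAreaRect((q[:,:2]*1000).astype(np.float32)); b=cv2.boxPoints((c,wh,a))
    e=max([(b[1]-b[0]),(b[2]-b[1])],key=np.linalg.norm); 
    print(name,len(q),"c",np.round(c,1),"wh",np.round(wh,1),"ang",round(np.degrees(np.arctan2(e[1],e[0]))%180,2),"z",np.round(np.percentile(q[:,2],[5,50,95])*1000,1))
    return q
g=I.astype(int).sum(2)
box(195,135,245,205,.06,.09,"pad")
box(285,180,325,245,.035,.06,"pile")
q=box(140,175,160,218,.016,.04,"barrel",g<300)
q=box(135,175,165,258,.012,.04,"scr all")
q=box(135,175,165,258,.004,.04,"scr all low")
for n,b in dict(shaker=(275,120,297,145),ramekin=(310,125,338,158),yb=(338,135,370,165),ob=(163,120,192,150),gb=(125,122,156,152),jar=(88,145,118,175)).items():
    box(*b,.03,.3,n)
box(365,150,395,236,.004,.05,"turner")
print(np.nanmedian(P[210:250,200:270,2]))
```

```text
pad 1050 c [626.1  34.7] wh [ 62.1 172.2] ang 165.09 z [68.4 73.4 77.7]
pile 1006 c [ 493.9 -244.6] wh [171.1  62. ] ang 7.12 z [41.1 45.5 50.1]
barrel 311 c [532.5 272.4] wh [121.9  28.4] ang 0.42 z [19.2 24.8 28.9]
scr all 503 c [474.3 265.6] wh [ 56.1 238.1] ang 176.24 z [14.2 23.7 28.7]
scr all low 1062 c [475.9 271.3] wh [272.5  96.8] ang 1.78 z [ 4.3 10.7 27.6]
shaker 154 c [ 755.2 -175.3] wh [39.3 37.1] ang 2.62 z [42.8 77.  81.9]
ramekin 137 c [ 729.4 -305.5] wh [70.1 66.9] ang 0.51 z [31.9 44.3 49.2]
yb 354 c [ 689.9 -390.8] wh [50.4 52.1] ang 156.35 z [ 44.5 121.2 150.7]
ob 339 c [730.5 172. ] wh [51.3 52.3] ang 173.9 z [ 44.8 122.2 153.4]
gb 370 c [718.9 290.2] wh [51.4 52.5] ang 130.8 z [ 42.1 120.8 153.9]
jar 448 c [647.  410.6] wh [59.7 60.7] ang 111.17 z [ 38.2  98.9 104.9]
turner 851 c [ 564.2 -497.9] wh [ 99.1 288.9] ang 179.49 z [ 4.1  6.4 21.8]
0.00155945532012014
```

Emit:
send_rows(deltas=[{"dx":19,"dy":33,"rz":-2},{"dx":38,"dy":66,"rz":-4},{"dx":57,"dy":99,"rz":-6},{"dx":76,"dy":132,"rz":-8},{"dx":94,"dy":165,"rz":-10}], jaw=85)

```text
$.deltas[0]: bad value
```

Emit:
send_rows(deltas=[{"dx":19,"dy":33,"rz":-2},{"dx":38,"dy":66,"rz":-4},{"dx":57,"dy":99,"rz":-6},{"dx":76,"dy":132,"rz":-8},{"dx":94,"dy":165,"rz":-10}])

```text
$.deltas[0]: bad value
```

Emit:
send_rows(deltas=[{"dx":19,"dy":33,"rz":-2},{"dx":38,"dy":66,"rz":-4},{"dx":57,"dy":99,"rz":-6},{"dx":76,"dy":132,"rz":-8},{"dx":94,"dy":165,"rz":-10}])

```text
$.deltas[0]: bad value
```

Emit:
send_rows(deltas=[{"dx":19,"dy":33,"dz":-16,"rz":-2},{"dx":38,"dy":66,"dz":-32,"rz":-4},{"dx":57,"dy":99,"dz":-48,"rz":-5},{"dx":76,"dy":132,"dz":-65,"rz":-7},{"dx":93,"dy":166,"dz":-80,"rz":-7}])

```text
$.deltas[0]: bad value
```

Emit:
send_rows(deltas=[{"dx":19,"dy":33,"dz":0,"rx":0,"ry":0,"rz":-2},{"dx":38,"dy":66,"dz":0,"rx":0,"ry":0,"rz":-4},{"dx":57,"dy":99,"dz":0,"rx":0,"ry":0,"rz":-6},{"dx":76,"dy":132,"dz":0,"rx":0,"ry":0,"rz":-8},{"dx":94,"dy":165,"dz":0,"rx":0,"ry":0,"rz":-10}], jaw=85)

```text
clock: 0.52
tcp_pos: [0.346, -0.4595, 0.2419]
orientation: [-3.124, -0.322, 0.0]
contact_force: [1.1, 0.1, -0.4]
grip_width: 0.085
gripper_force: 0.0
```

Emit:
send_rows(deltas=[{"dx":19,"dy":33,"dz":0,"rx":0,"ry":0,"rz":-2},{"dx":38,"dy":66,"dz":0,"rx":0,"ry":0,"rz":-4},{"dx":57,"dy":99,"dz":0,"rx":0,"ry":0,"rz":-6},{"dx":76,"dy":132,"dz":0,"rx":0,"ry":0,"rz":-8},{"dx":94,"dy":165,"dz":0,"rx":0,"ry":0,"rz":-10}])

```text
clock: 0.93
tcp_pos: [0.44, -0.2945, 0.2421]
orientation: [-3.141, -0.049, 0.0]
contact_force: [0.5, -0.2, -0.2]
grip_width: 0.0851
gripper_force: 0.0
```

Emit:
send_rows(deltas=[{"dx":19,"dy":33,"dz":0,"rx":0,"ry":0,"rz":-2},{"dx":38,"dy":66,"dz":0,"rx":0,"ry":0,"rz":-4},{"dx":57,"dy":99,"dz":0,"rx":0,"ry":0,"rz":-6},{"dx":76,"dy":132,"dz":0,"rx":0,"ry":0,"rz":-8},{"dx":94,"dy":165,"dz":0,"rx":0,"ry":0,"rz":-10}])

```text
clock: 1.35
tcp_pos: [0.534, -0.1297, 0.2421]
orientation: [3.133, -0.225, -0.001]
contact_force: [0.7, -0.5, -0.6]
grip_width: 0.0851
gripper_force: 0.0
```

Emit:
send_rows(deltas=[{"dx":19,"dy":33,"dz":-20,"rx":0,"ry":0,"rz":-2},{"dx":38,"dy":66,"dz":-40,"rx":0,"ry":0,"rz":-4},{"dx":57,"dy":99,"dz":-60,"rx":0,"ry":0,"rz":-6},{"dx":76,"dy":132,"dz":-80,"rx":0,"ry":0,"rz":-7},{"dx":92,"dy":165,"dz":-90,"rx":0,"ry":0,"rz":-7}])

```text
clock: 1.77
tcp_pos: [0.6243, 0.0327, 0.1502]
orientation: [3.112, -0.417, -0.004]
contact_force: [0.6, -0.9, 0.8]
grip_width: 0.0848
gripper_force: 0.0
```

Emit:
send_rows(deltas=[{"dx":1,"dy":1,"dz":-30,"rx":0,"ry":0,"rz":0.2},{"dx":2,"dy":2,"dz":-60,"rx":0,"ry":0,"rz":0.4},{"dx":2,"dy":2,"dz":-75,"rx":0,"ry":0,"rz":0.4},{"dx":2,"dy":2,"dz":-83,"rx":0,"ry":0,"rz":0.4},{"dx":2,"dy":2,"dz":-83,"rx":0,"ry":0,"rz":0.4}])

```text
clock: 2.18
tcp_pos: [0.6252, 0.034, 0.0675]
orientation: [3.115, -0.402, -0.006]
contact_force: [-0.0, -0.5, -1.1]
grip_width: 0.0848
gripper_force: 0.0
```

Emit:
send_rows(deltas=[{"dx":0,"dy":0,"dz":0,"rx":0,"ry":0,"rz":0},{"dx":0,"dy":0,"dz":0,"rx":0,"ry":0,"rz":0},{"dx":0,"dy":0,"dz":0,"rx":0,"ry":0,"rz":0},{"dx":0,"dy":0,"dz":0,"rx":0,"ry":0,"rz":0},{"dx":0,"dy":0,"dz":0,"rx":0,"ry":0,"rz":0}], jaw=55, newtons=30)

```text
clock: 2.6
tcp_pos: [0.628, 0.0341, 0.0716]
orientation: [-3.115, 0.403, -0.005]
contact_force: [-1.2, 0.4, 7.6]
grip_width: 0.0608
gripper_force: 33.7
```

Emit:
send_rows(deltas=[{"dx":0,"dy":0,"dz":0,"rx":0,"ry":0,"rz":0},{"dx":0,"dy":0,"dz":0,"rx":0,"ry":0,"rz":0},{"dx":0,"dy":0,"dz":0,"rx":0,"ry":0,"rz":0}])

```text
clock: 2.85
tcp_pos: [0.628, 0.0341, 0.0716]
orientation: [-3.115, 0.403, -0.004]
contact_force: [-0.7, -0.5, 7.4]
grip_width: 0.0609
gripper_force: 33.7
```

Emit:
send_rows(deltas=[{"dx":0,"dy":0,"dz":8,"rx":0,"ry":0,"rz":0},{"dx":0,"dy":0,"dz":25,"rx":0,"ry":0,"rz":0},{"dx":0,"dy":0,"dz":45,"rx":0,"ry":0,"rz":0},{"dx":0,"dy":0,"dz":65,"rx":0,"ry":0,"rz":0},{"dx":0,"dy":0,"dz":80,"rx":0,"ry":0,"rz":0}])

```text
clock: 3.27
tcp_pos: [0.6272, 0.0343, 0.1519]
orientation: [-3.115, 0.402, -0.002]
contact_force: [0.8, -0.6, -0.5]
grip_width: 0.0608
gripper_force: 33.0
```

Emit:
send_rows(deltas=[{"dx":-8,"dy":-16,"dz":0,"rx":0,"ry":0,"rz":2},{"dx":-21,"dy":-44,"dz":0,"rx":0,"ry":0,"rz":5},{"dx":-36,"dy":-76,"dz":0,"rx":0,"ry":0,"rz":8},{"dx":-51,"dy":-108,"dz":0,"rx":0,"ry":0,"rz":11},{"dx":-66,"dy":-140,"dz":0,"rx":0,"ry":0,"rz":14}])

```text
clock: 3.68
tcp_pos: [0.5599, -0.107, 0.1504]
orientation: [3.141, -0.015, 0.001]
contact_force: [0.4, -1.1, -1.4]
grip_width: 0.0609
gripper_force: 33.0
```

Emit:
send_rows(deltas=[{"dx":-15,"dy":-32,"dz":0,"rx":0,"ry":0,"rz":2},{"dx":-30,"dy":-64,"dz":0,"rx":0,"ry":0,"rz":4},{"dx":-45,"dy":-96,"dz":0,"rx":0,"ry":0,"rz":6},{"dx":-58,"dy":-126,"dz":0,"rx":0,"ry":0,"rz":8},{"dx":-66,"dy":-138,"dz":0,"rx":0,"ry":0,"rz":8}])

```text
clock: 4.1
tcp_pos: [0.4922, -0.2492, 0.1503]
orientation: [3.133, 0.193, -0.001]
contact_force: [0.1, -0.5, -0.6]
grip_width: 0.061
gripper_force: 33.0
```

Run:
```python
from h import *
t=grab("top");s=grab("scene")
np.savez("top1.npz",P=cloud(t),img=t["frame"])
im=np.hstack([cv2.resize(t["frame"][110:270,180:360],(393,350)),cv2.resize(s["frame"][110:290,140:340],(389,350))])
cv2.imwrite("pics/b.png",im)
o=r.get_obs();print(o["tcp_pos"],o["orientation"])
P=cloud(t);m=(P[...,2]>.105)&(P[...,2]<.155)&(abs(P[...,0]-.49)<.12)&(abs(P[...,1]+.25)<.08)&(t["frame"].sum(2)>330)
q=P[m];print(m.sum(),np.nanmedian(q[:,2]))
print(cv2.minAreaRect((q[:,:2]*1000).astype(np.float32)))
```

```text
[ 0.49236746 -0.24768824  0.1501196 ] [ 3.13442038e+00  1.88810430e-01 -1.87959314e-03]
273 0.15188326403131924
((482.9384460449219, -236.40892028808594), (48.883968353271484, 155.09188842773438), 89.69351196289062)
```

View pics/b.png

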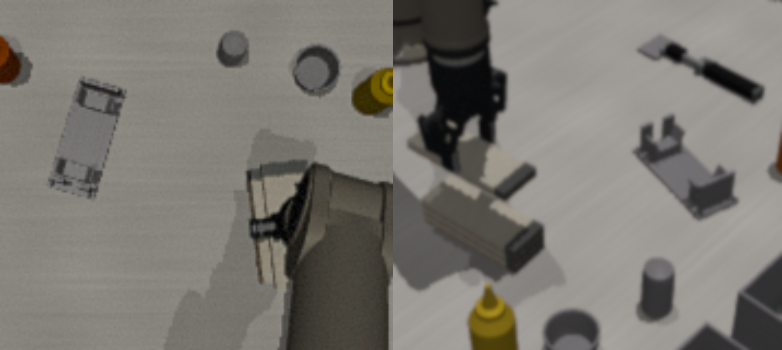

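The rest is visible at crop (88,138), with its slotted plate at the robot-side end and its closed plate at the far end. The pad is level in the gripper above the pile. Next I find where its ends are.

Run:
```python
from h import *
d=np.load("top1.npz");P=d["P"];I=d["img"].astype(int)
m=(P[...,2]>.135)&(P[...,2]<.17)&(abs(P[...,0]-.49)<.13)&(abs(P[...,1]+.24)<.07)&(P[...,1]>-.30)
m&=(I.sum(2)>200)
q=P[m][:,:2]*1000
a=np.radians(6.9);u=np.array([np.cos(a),np.sin(a)]);v=np.array([-u[1],u[0]])
tc=np.array([492.4,-247.7])
s=(q-tc)@u;w=(q-tc)@v
print(len(q),np.percentile(s,[0,1,3,97,99,100]).round(1),np.percentile(w,[0,1,50,99,100]).round(1))
# rest plates
m=(P[...,2]>.045)&(P[...,2]<.07)&(abs(P[...,0]-.626)<.12)&(abs(P[...,1]-.035)<.07)
q=P[m][:,:2]*1000;print("rest tops",len(q),cv2.minAreaRect(q.astype(np.float32)))
m=(P[...,2]>.003)&(P[...,2]<.07)&(abs(P[...,0]-.626)<.12)&(abs(P[...,1]-.035)<.07)
q=P[m][:,:2]*1000;print("rest all",len(q),cv2.minAreaRect(q.astype(np.float32)))
```

```text
475 [-86.3 -84.3 -80.9  82.6  84.   84.6] [-31.2 -26.2  17.   30.7  31.4]
rest tops 106 ((623.0301513671875, 42.88032150268555), (59.841880798339844, 157.943359375), 74.11060333251953)
rest all 1584 ((626.20361328125, 36.13045120239258), (236.9197235107422, 140.15867614746094), 0.6847349405288696)
```

Emit:
send_rows(deltas=[{"dx":2.4,"dy":3.2,"dz":-20,"rx":0,"ry":0,"rz":0.2},{"dx":2.4,"dy":3.2,"dz":-45,"rx":0,"ry":0,"rz":0.2},{"dx":2.4,"dy":3.2,"dz":-68,"rx":0,"ry":0,"rz":0.2},{"dx":2.4,"dy":3.2,"dz":-82,"rx":0,"ry":0,"rz":0.2},{"dx":2.4,"dy":3.2,"dz":-86,"rx":0,"ry":0,"rz":0.2}])

```text
clock: 4.62
tcp_pos: [0.4963, -0.2386, 0.0617]
orientation: [-3.132, -0.207, 0.005]
contact_force: [-0.4, 0.5, 0.5]
grip_width: 0.0613
gripper_force: 33.0
```

Emit:
send_rows(deltas=[{"dx":0,"dy":0,"dz":0,"rx":0,"ry":0,"rz":0},{"dx":0,"dy":0,"dz":0,"rx":0,"ry":0,"rz":0}])

```text
clock: 4.78
tcp_pos: [0.4981, -0.24, 0.0645]
orientation: [3.135, 0.206, 0.002]
contact_force: [0.2, 0.6, -1.0]
grip_width: 0.0607
gripper_force: 33.0
```

Emit:
send_rows(deltas=[{"dx":-3,"dy":-4.5,"dz":0,"rx":0,"ry":0,"rz":-0.5},{"dx":-3,"dy":-4.5,"dz":0,"rx":0,"ry":0,"rz":-0.5},{"dx":-3,"dy":-4.5,"dz":0,"rx":0,"ry":0,"rz":-0.5},{"dx":-3,"dy":-4.5,"dz":0,"rx":0,"ry":0,"rz":-0.5}])

```text
clock: 5.12
tcp_pos: [0.4945, -0.2455, 0.0645]
orientation: [3.135, 0.19, 0.002]
contact_force: [-0.5, 0.5, -0.6]
grip_width: 0.0609
gripper_force: 33.0
```

Run:
```python
from h import *
o=r.get_obs();print(o["tcp_pos"],o["orientation"])
t=grab("top");P=cloud(t);I=t["frame"].astype(int)
o=r.get_obs();print(o["tcp_pos"],2*np.degrees(np.arctan2(o["orientation"][1],o["orientation"][0])))
m=(P[...,2]>.053)&(P[...,2]<.080)&(abs(P[...,0]-.49)<.13)&(abs(P[...,1]+.24)<.07)
m&=(I.sum(2)>200)
q=P[m][:,:2]*1000
a=np.radians(7.1);u=np.array([np.cos(a),np.sin(a)]);v=np.array([-u[1],u[0]])
pc=np.array([493.9,-244.6])
s=(q-pc)@u;w=(q-pc)@v
print(len(q),np.percentile(s,[0,1,3,97,99,100]).round(1),np.percentile(w,[0,1,50,99,100]).round(1))
for lo,hi in((-80,-60),(-60,-40),(-40,-20),(40,60),(60,80)):
    k=(s>lo)&(s<hi); print(lo,np.sort(w[k])[:3].round(1),np.sort(w[k])[-3:].round(1))
cv2.imwrite("pics/c.png",cv2.resize(t["frame"][170:260,270:350],(640,720))[:600])
```

```text
[ 0.49450659 -0.24545324  0.06445552] [3.13522829e+00 1.90199522e-01 1.68186665e-03]
[ 0.49448336 -0.24529049  0.06430163] 6.9559950844120095
387 [-86.1 -84.4 -81.8  83.1  84.5  85.5] [-28.  -21.8  17.1  31.2  32.7]
-80 [6.5 7.1 7.5] [31.1 31.1 31.6]
-60 [15.2 16.1 16.6] [29.8 30.4 30.9]
-40 [13.3 13.4 14.1] [30.  30.7 30.7]
40 [-13.5 -12.2  -9.9] [30.4 30.5 30.7]
60 [-21.9 -20.4 -20.4] [28.7 28.8 28.8]
```

Emit:
send_rows(deltas=[{"dx":0.2,"dy":0.3,"dz":-2,"rx":0,"ry":0,"rz":0.6},{"dx":0.2,"dy":0.3,"dz":-4,"rx":0,"ry":0,"rz":0.6},{"dx":0.2,"dy":0.3,"dz":-5,"rx":0,"ry":0,"rz":0.6},{"dx":0.2,"dy":0.3,"dz":-5,"rx":0,"ry":0,"rz":0.6}])

```text
clock: 5.5
tcp_pos: [0.4944, -0.2446, 0.0586]
orientation: [-3.135, -0.208, 0.0]
contact_force: [-0.5, 0.1, -0.7]
grip_width: 0.0605
gripper_force: 33.0
```

Emit:
send_rows(deltas=[{"dx":0,"dy":0,"dz":-1,"rx":0,"ry":0,"rz":-0.4},{"dx":0,"dy":0,"dz":-2,"rx":0,"ry":0,"rz":-0.4},{"dx":0,"dy":0,"dz":-2,"rx":0,"ry":0,"rz":-0.4}])

```text
clock: 5.75
tcp_pos: [0.4945, -0.2447, 0.0585]
orientation: [3.135, 0.198, -0.001]
contact_force: [-5.9, 1.8, 18.9]
grip_width: 0.0608
gripper_force: 35.0
```

Emit:
send_rows(deltas=[{"dx":0,"dy":0,"dz":1,"rx":0,"ry":0,"rz":0},{"dx":0,"dy":0,"dz":1,"rx":0,"ry":0,"rz":0}])

```text
clock: 5.92
tcp_pos: [0.4947, -0.2448, 0.0585]
orientation: [3.135, 0.196, 0.001]
contact_force: [-3.4, 0.3, 9.6]
grip_width: 0.0609
gripper_force: 34.0
```

Emit:
send_rows(deltas=[{"dx":0,"dy":0,"dz":0,"rx":0,"ry":0,"rz":0},{"dx":0,"dy":0,"dz":0,"rx":0,"ry":0,"rz":0},{"dx":0,"dy":0,"dz":0,"rx":0,"ry":0,"rz":0},{"dx":0,"dy":0,"dz":0,"rx":0,"ry":0,"rz":0}], jaw=72)

```text
clock: 6.25
tcp_pos: [0.4943, -0.2448, 0.0575]
orientation: [-3.135, -0.196, 0.0]
contact_force: [0.3, 0.1, 1.2]
grip_width: 0.0718
gripper_force: 0.0
```

Emit:
send_rows(deltas=[{"dx":0,"dy":0,"dz":10,"rx":0,"ry":0,"rz":0},{"dx":0,"dy":0,"dz":30,"rx":0,"ry":0,"rz":0},{"dx":0,"dy":0,"dz":65,"rx":0,"ry":0,"rz":0},{"dx":0,"dy":30,"dz":95,"rx":0,"ry":0,"rz":0},{"dx":0,"dy":70,"dz":120,"rx":0,"ry":0,"rz":0}])

```text
clock: 6.67
tcp_pos: [0.495, -0.1824, 0.1775]
orientation: [3.134, 0.187, 0.004]
contact_force: [1.3, -0.2, 0.1]
grip_width: 0.0722
gripper_force: 0.0
```

Emit:
send_rows(deltas=[{"dx":3,"dy":40,"dz":0,"rx":0,"ry":0,"rz":-1},{"dx":6,"dy":80,"dz":0,"rx":0,"ry":0,"rz":-3},{"dx":9,"dy":120,"dz":0,"rx":0,"ry":0,"rz":-5},{"dx":12,"dy":160,"dz":0,"rx":0,"ry":0,"rz":-6},{"dx":15,"dy":190,"dz":0,"rx":0,"ry":0,"rz":-7}])

```text
clock: 7.08
tcp_pos: [0.5093, 0.0137, 0.1755]
orientation: [-3.141, -0.007, -0.002]
contact_force: [0.1, -0.3, 0.3]
grip_width: 0.0718
gripper_force: 0.0
```

```bash
cat > m.py <<'E'
from h import *
import sys
def fit(P,m):
    q=P[m][:,:2]*1000
    c,wh,a=cv2.minAreaRect(q.astype(np.float32));b=cv2.boxPoints((c,wh,a))
    e=max([b[1]-b[0],b[2]-b[1]],key=np.linalg.norm)
    mu=q.mean(0);ev=np.linalg.svd(q-mu,full_matrices=False)[2][0]
    print(len(q),"c",np.round(c,1),"wh",np.round(wh,1),"ang",round((np.degrees(np.arctan2(e[1],e[0]))+90)%180-90,2),"mean",mu.round(1),"pca",round((np.degrees(np.arctan2(ev[1],ev[0]))+90)%180-90,2))
E
python3 - <<'E'
from m import *
t=grab("top");P=cloud(t);I=t["frame"]
np.savez("top2.npz",P=P,img=I)
near=(abs(P[...,0]-.494)<.12)&(abs(P[...,1]+.245)<.08)
fit(P,near&(P[...,2]>.051)&(P[...,2]<.075))
fit(P,near&(P[...,2]>.02)&(P[...,2]<.075))
p0=np.load("top0.npz")["P"];fit(p0,near&(p0[...,2]>.035)&(p0[...,2]<.06))
s=grab("scene")
a=cv2.resize(t["frame"][170:260,280:340],(360,540)); b=cv2.resize(s["frame"][180:270,130:240],(430,352))
b=cv2.copyMakeBorder(b,0,188,0,0,cv2.BORDER_CONSTANT)
cv2.imwrite("pics/c.png",np.hstack([a,b]))
E
```

```text
1037 c [ 493.7 -243.5] wh [171.4  62.5] ang 7.37 mean [ 493.4 -242.9] pca 7.16
1082 c [ 493.7 -243.5] wh [171.4  62.5] ang 7.32 mean [ 492.9 -241.8] pca 6.87
1002 c [ 493.9 -244.6] wh [171.1  62. ] ang 7.12 mean [ 493.4 -244. ] pca 7.04
```

View pics/c.png

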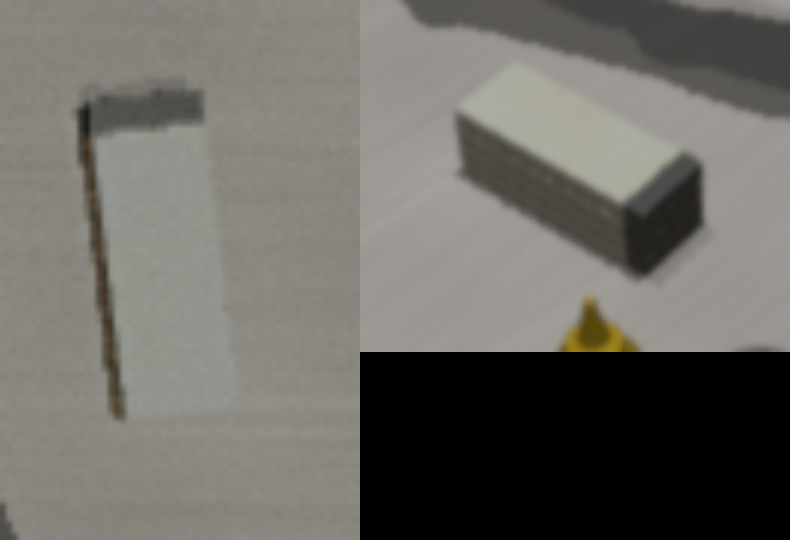

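The pad is flush on the pile: top-face centre and angle match the original pile to about 1 mm and 0.2°, and both crop views show the edges in line. Next I measure the scraper and the rest.

Run:
```python
from m import *
t=grab("top");P=cloud(t);I=t["frame"]
g=I.astype(int).sum(2);xs=P[...,0]*1000;ys=P[...,1]*1000
near=(xs>380)&(xs<620)&(ys>230)&(ys<310)
h=near&(g<170)&(P[...,2]>.01)
print("dark");fit(P,h); fit(P,h&(xs>500))
h2=near&(P[...,2]>.014)&(abs(ys-271.5)<20)
# profile along x
for a in range(390,615,5):
    k=h2&(xs>=a)&(xs<a+5)
    if k.sum(): print(a,k.sum(),ys[k].min().round(0),ys[k].max().round(0),int(g[k].mean()),end=" | ")
print("\nmax x",np.sort(xs[h2])[-5:].round(1))
cv2.imwrite("pics/d.png",np.hstack([cv2.resize(I[170:270,130:170],(240,600),interpolation=cv2.INTER_CUBIC),cv2.resize(I[135:205,195:245],(428,600),interpolation=cv2.INTER_CUBIC)]))
# rest
a=np.radians(-14.9);u=np.array([np.cos(a),np.sin(a)]);v=np.array([-u[1],u[0]])
d=(P[...,:2]*1000-np.array([626.1,34.7]));s=d@u;w=d@v
k=(P[...,2]>.05)&(P[...,2]<.07)&(abs(s)<100)&(abs(w)<50)
for lab,kk in(("front",k&(s<-60)),("rear",k&(s>60))):
    print(lab,kk.sum(),s[kk].mean().round(1),w[kk].min().round(1),w[kk].max().round(1),w[kk].mean().round(1))
k=(P[...,2]>.03)&(P[...,2]<.051)&(abs(s)<72)&(abs(w)<40)
for lab,kk in(("sad-",k&(s<0)),("sad+",k&(s>0))): print(lab,kk.sum(),s[kk].mean(),w[kk].min(),w[kk].max())
```

```text
dark
333 c [495. 271.] wh [190.7  27.1] ang 0.7 mean [514.3 269.2] pca 1.22
235 c [545.6 271.6] wh [89.4 27.1] ang 0.7 mean [542.9 269.9] pca -0.12
390 10 257.0 283.0 320 | 395 17 258.0 284.0 200 | 400 7 260.0 281.0 159 | 405 14 260.0 281.0 162 | 410 7 261.0 280.0 159 | 415 14 260.0 280.0 160 | 420 7 261.0 281.0 160 | 425 15 259.0 281.0 150 | 430 3 268.0 274.0 241 | 435 6 268.0 276.0 320 | 440 4 265.0 276.0 280 | 445 8 266.0 275.0 283 | 450 3 269.0 276.0 312 | 455 7 267.0 277.0 297 | 460 7 267.0 277.0 268 | 465 12 258.0 284.0 272 | 470 18 260.0 285.0 316 | 475 9 259.0 285.0 269 | 480 14 260.0 282.0 170 | 485 9 261.0 286.0 158 | 490 18 259.0 287.0 151 | 495 9 260.0 287.0 149 | 500 17 259.0 286.0 142 | 505 9 259.0 284.0 131 | 510 18 258.0 282.0 127 | 515 9 258.0 282.0 124 | 520 17 259.0 283.0 128 | 525 9 259.0 284.0 126 | 530 17 259.0 283.0 125 | 535 9 259.0 283.0 122 | 540 18 259.0 284.0 118 | 545 11 259.0 284.0 122 | 550 16 259.0 284.0 117 | 555 11 259.0 284.0 122 | 560 15 259.0 285.0 113 | 565 15 260.0 285.0 123 | 570 12 259.0 285.0 110 | 575 16 258.0 284.0 121 | 580 11 259.0 286.0 108 | 585 15 259.0 286.0 158 | 590 11 260.0 286.0 198 | 
max x [593.2 593.3 593.4 593.4 593.6]<stdin>:19: RuntimeWarning: Mean of empty slice.
  ret = ret.dtype.type(ret / rcount)
Traceback (most recent call last):
ValueError: zero-size array to reduction operation minimum which has no identity
```

View pics/d.png

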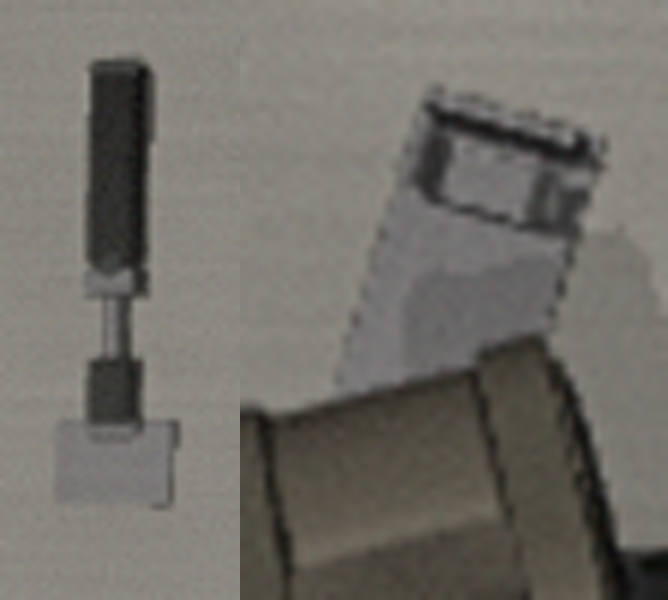

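The left crop shows the scraper with mouth band, short rod, black head and blade toward the robot. The right crop shows the rest half hidden by the arm, so I use the earlier clear frame for it.

Run:
```python
from m import *
d0=np.load("top1.npz");P=d0["P"];I=d0["img"];g=I.astype(int).sum(2)
near=(abs(P[...,0]-.624)<.12)&(abs(P[...,1]-.04)<.075)
k=near&(P[...,2]>.045)&(P[...,2]<.075)
fit(P,k)
fit(P,near&(P[...,2]>.03)&(P[...,2]<.075))
c=np.array([623.,42.9])
for ang in(-14.9,-15.9):
    a=np.radians(ang);u=np.array([np.cos(a),np.sin(a)]);v=np.array([-u[1],u[0]])
    d=(P[...,:2]*1000-c);s=d@u;w=d@v
    for lab,kk in(("front",k&(s<-60)),("rear",k&(s>60))):
        print(ang,lab,kk.sum(),s[kk].mean().round(1),np.sort(w[kk])[[0,1,2,-3,-2,-1]].round(1),w[kk].mean().round(1),P[kk][:,:2].mean(0).round(4))
kb=near&(P[...,2]<.012)
# base plate by colour: show hsv
hs=cv2.cvtColor(I,cv2.COLOR_BGR2HSV); print(hs[168:176,215:226].reshape(-1,3).mean(0),hs[175,170],hs[175,250])
v0,v1,u0,u1=140,205,195,245
cv2.imwrite("pics/e.png",cv2.resize(I[v0:v1,u0:u1],(450,585),interpolation=cv2.INTER_CUBIC))
```

```text
106 c [623.   42.9] wh [ 59.8 157.9] ang -15.89 mean [634.1  41.3] pca -16.16
192 c [623.   42.3] wh [ 59.9 158. ] ang -15.45 mean [635.7  40. ] pca -15.73
-14.9 front 31 -73.7 [-28.6 -27.9 -27.1  28.6  29.3  29.4] 3.4 [0.5526 0.0651]
-14.9 rear 50 74.1 [-31.3 -29.5 -29.1  26.1  28.4  28.6] -0.5 [0.6945 0.0234]
-15.9 front 31 -73.8 [-29.9 -29.2 -28.2  27.3  28.   28.3] 2.1 [0.5526 0.0651]
-15.9 rear 50 74.1 [-29.9 -28.2 -27.8  27.2  29.7  29.9] 0.8 [0.6945 0.0234]
[ 51.86363636   6.78409091 117.375     ] [ 14  20 140] [ 20  22 140]
```

View pics/e.png

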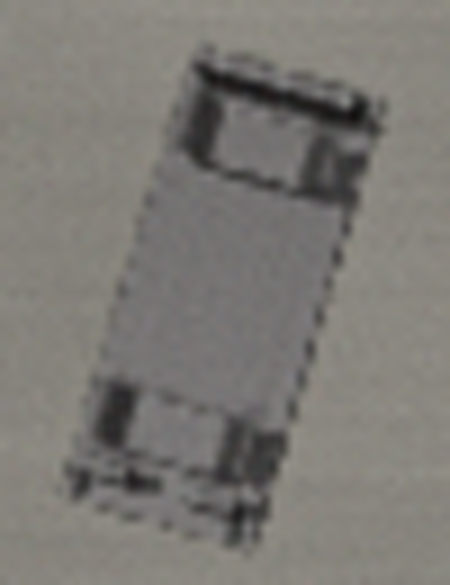

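The crop shows the closed plate at the top (far) end and the slotted plate at the bottom, with the saddles inside each. The rest centre is about (623, 42.6) at about -15.7°. I move to the scraper.

Emit:
send_rows(deltas=[{"dx":1,"dy":40,"dz":0,"rx":0,"ry":0,"rz":0.4},{"dx":2,"dy":80,"dz":0,"rx":0,"ry":0,"rz":0.4},{"dx":4,"dy":120,"dz":0,"rx":0,"ry":0,"rz":0.4},{"dx":6,"dy":160,"dz":0,"rx":0,"ry":0,"rz":0.4},{"dx":7,"dy":200,"dz":0,"rx":0,"ry":0,"rz":0.4}])

```text
clock: 7.65
tcp_pos: [0.5171, 0.2098, 0.1749]
orientation: [3.141, 0.011, 0.001]
contact_force: [0.2, -0.8, -0.1]
grip_width: 0.0719
gripper_force: 0.0
```

Emit:
send_rows(deltas=[{"dx":0,"dy":30,"dz":-10,"rx":0,"ry":0,"rz":0},{"dx":0,"dy":56,"dz":-40,"rx":0,"ry":0,"rz":0},{"dx":0,"dy":56,"dz":-75,"rx":0,"ry":0,"rz":0},{"dx":0,"dy":56,"dz":-100,"rx":0,"ry":0,"rz":0},{"dx":0,"dy":56,"dz":-100,"rx":0,"ry":0,"rz":0}])

```text
clock: 8.07
tcp_pos: [0.5138, 0.2627, 0.0697]
orientation: [3.136, 0.015, -0.012]
contact_force: [-0.7, -0.9, -0.6]
grip_width: 0.0722
gripper_force: 0.0
```

Run:
```python
from m import *
o=r.get_obs();print(o["tcp_pos"],2*np.degrees(np.arctan2(o["orientation"][1],o["orientation"][0])))
t=grab("top");P=cloud(t);I=t["frame"];hs=cv2.cvtColor(cv2.GaussianBlur(I,(3,3),0),cv2.COLOR_BGR2HSV)
m=np.zeros(I.shape[:2],np.uint8);m[140:208,195:245]=((hs[140:208,195:245,1]<14)*1)
m=cv2.morphologyEx(m,cv2.MORPH_OPEN,np.ones((3,3),np.uint8))
k=(m>0)&(P[...,2]<.015)&(P[...,2]>-.01)
fit(P,k)
near=(abs(P[...,0]-.624)<.12)&(abs(P[...,1]-.04)<.075)
fit(P,near&(P[...,2]>.045)&(P[...,2]<.075)); fit(P,near&(P[...,2]>.03)&(P[...,2]<.075))
```

```text
[0.51384792 0.26265927 0.06970453] 0.5427223471125769
777 c [624.   42.1] wh [ 76.2 178.3] ang -15.85 mean [617.2  42. ] pca -15.67
104 c [622.8  42.2] wh [ 60.1 157.6] ang -15.3 mean [639.4  37.7] pca -16.23
214 c [622.8  42.2] wh [ 60.1 157.8] ang -15.3 mean [631.9  42. ] pca -16.04
```

Emit:
send_rows(deltas=[{"dx":0,"dy":0,"dz":-6,"rx":0,"ry":0,"rz":0},{"dx":0,"dy":0,"dz":-6,"rx":0,"ry":0,"rz":0},{"dx":0,"dy":0,"dz":-6,"rx":0,"ry":0,"rz":0}])

```text
clock: 8.37
tcp_pos: [0.5177, 0.2657, 0.07]
orientation: [-3.141, -0.014, -0.004]
contact_force: [-0.3, 0.4, -0.7]
grip_width: 0.0718
gripper_force: 0.0
```

Emit:
send_rows(deltas=[{"dx":0,"dy":3,"dz":-15,"rx":0,"ry":0,"rz":0.2},{"dx":0,"dy":6.5,"dz":-30,"rx":0,"ry":0,"rz":0.2},{"dx":0,"dy":6.5,"dz":-45,"rx":0,"ry":0,"rz":0.2},{"dx":0,"dy":6.5,"dz":-53,"rx":0,"ry":0,"rz":0.2},{"dx":0,"dy":6.5,"dz":-53,"rx":0,"ry":0,"rz":0.2}])

```text
clock: 8.78
tcp_pos: [0.5161, 0.2718, 0.0149]
orientation: [3.141, 0.021, -0.002]
contact_force: [0.8, 0.8, 0.9]
grip_width: 0.0717
gripper_force: 0.0
```

Emit:
send_rows(deltas=[{"dx":0,"dy":0,"dz":0,"rx":0,"ry":0,"rz":0},{"dx":0,"dy":0,"dz":0,"rx":0,"ry":0,"rz":0}])

```text
clock: 8.95
tcp_pos: [0.5172, 0.2727, 0.0166]
orientation: [-3.141, -0.021, -0.002]
contact_force: [-0.1, 0.0, -0.3]
grip_width: 0.0722
gripper_force: 0.0
```

Emit:
send_rows(deltas=[{"dx":0,"dy":0,"dz":0,"rx":0,"ry":0,"rz":0},{"dx":0,"dy":0,"dz":0,"rx":0,"ry":0,"rz":0},{"dx":0,"dy":0,"dz":0,"rx":0,"ry":0,"rz":0},{"dx":0,"dy":0,"dz":0,"rx":0,"ry":0,"rz":0},{"dx":0,"dy":0,"dz":0,"rx":0,"ry":0,"rz":0}], jaw=20, newtons=60)

```text
clock: 9.37
tcp_pos: [0.5168, 0.2726, 0.0161]
orientation: [-3.141, -0.021, -0.001]
contact_force: [-0.5, -0.2, 6.3]
grip_width: 0.0267
gripper_force: 60.8
```

Emit:
send_rows(deltas=[{"dx":0,"dy":0,"dz":0,"rx":0,"ry":0,"rz":0},{"dx":0,"dy":0,"dz":0,"rx":0,"ry":0,"rz":0},{"dx":0,"dy":0,"dz":0,"rx":0,"ry":0,"rz":0},{"dx":0,"dy":0,"dz":0,"rx":0,"ry":0,"rz":0},{"dx":0,"dy":0,"dz":0,"rx":0,"ry":0,"rz":0}])

```text
clock: 9.78
tcp_pos: [0.5168, 0.2725, 0.0161]
orientation: [-3.141, -0.021, -0.001]
contact_force: [-0.5, -0.5, 6.7]
grip_width: 0.0263
gripper_force: 60.8
```

Emit:
send_rows(deltas=[{"dx":0,"dy":0,"dz":10,"rx":0,"ry":0,"rz":0},{"dx":0,"dy":0,"dz":30,"rx":0,"ry":0,"rz":0},{"dx":0,"dy":0,"dz":55,"rx":0,"ry":0,"rz":0},{"dx":0,"dy":0,"dz":78,"rx":0,"ry":0,"rz":0},{"dx":0,"dy":0,"dz":90,"rx":0,"ry":0,"rz":0}])

```text
clock: 10.2
tcp_pos: [0.517, 0.2729, 0.108]
orientation: [-3.14, -0.021, -0.003]
contact_force: [0.8, -0.5, -3.6]
grip_width: 0.0268
gripper_force: 59.8
```

Emit:
send_rows(deltas=[{"dx":5,"dy":-12,"dz":0,"rx":0,"ry":0,"rz":-1},{"dx":14,"dy":-36,"dz":0,"rx":0,"ry":0,"rz":-4},{"dx":24,"dy":-62,"dz":0,"rx":0,"ry":0,"rz":-7},{"dx":34,"dy":-90,"dz":0,"rx":0,"ry":0,"rz":-10},{"dx":45,"dy":-118,"dz":0,"rx":0,"ry":0,"rz":-13}])

```text
clock: 10.62
tcp_pos: [0.5606, 0.1517, 0.1039]
orientation: [3.121, -0.339, -0.004]
contact_force: [0.7, 0.5, -3.2]
grip_width: 0.0266
gripper_force: 59.7
```

Emit:
send_rows(deltas=[{"dx":12,"dy":-28,"dz":0,"rx":0,"ry":0,"rz":-1},{"dx":23,"dy":-56,"dz":0,"rx":0,"ry":0,"rz":-2},{"dx":34,"dy":-80,"dz":0,"rx":0,"ry":0,"rz":-3},{"dx":41,"dy":-98,"dz":0,"rx":0,"ry":0,"rz":-3.4},{"dx":45,"dy":-107,"dz":0,"rx":0,"ry":0,"rz":-3.4}])

```text
clock: 11.03
tcp_pos: [0.6062, 0.0419, 0.1037]
orientation: [3.108, -0.436, -0.003]
contact_force: [-0.4, -0.7, -4.7]
grip_width: 0.0265
gripper_force: 59.7
```

Emit:
send_rows(deltas=[{"dx":0,"dy":0,"dz":0,"rx":0,"ry":0,"rz":0},{"dx":0,"dy":0,"dz":0,"rx":0,"ry":0,"rz":0},{"dx":0,"dy":0,"dz":0,"rx":0,"ry":0,"rz":0}])

```text
clock: 11.28
tcp_pos: [0.6055, 0.0495, 0.1049]
orientation: [-3.112, 0.423, 0.002]
contact_force: [0.7, 0.4, -3.3]
grip_width: 0.0265
gripper_force: 59.7
```

Run:
```python
from m import *
o=r.get_obs();print(o["tcp_pos"],2*np.degrees(np.arctan2(o["orientation"][1],o["orientation"][0])),o["joints"].round(2))
t=grab("top");s=grab("scene")
np.savez("top3.npz",P=cloud(t),img=t["frame"]);np.savez("sc3.npz",P=cloud(s),img=s["frame"])
im=np.hstack([cv2.resize(t["frame"][120:270,180:280],(330,495)),cv2.resize(s["frame"][80:230,220:360],(462,495))])
cv2.imwrite("pics/f.png",im)
```

```text
[0.60545598 0.04945885 0.10491265] 344.5053854028729 [ 0.    0.54 -0.25  1.82  0.17  0.81 -2.17]
```

View pics/f.png

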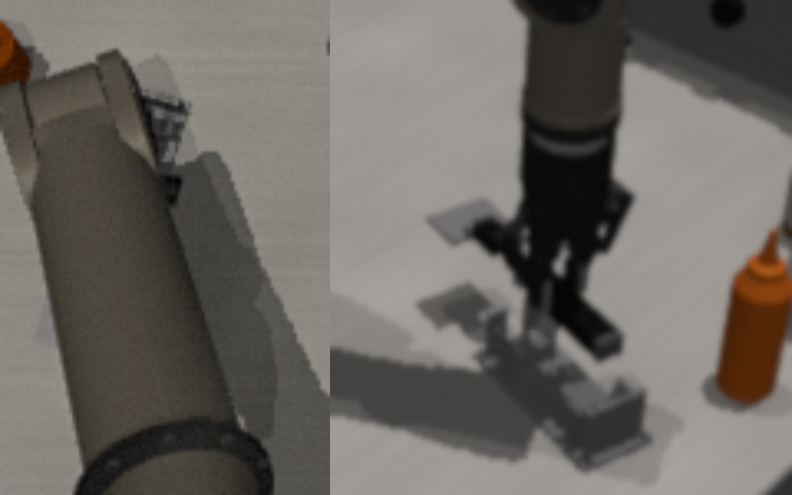

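The scraper is held roughly level above the rest, blade over the slotted end. I check its tilt and line from the scene depth before lowering.

Run:
```python
from m import *
d=np.load("sc3.npz");P=d["P"]*1000;I=d["img"]
a=np.radians(-15.5);u=np.array([np.cos(a),np.sin(a)]);v=np.array([-u[1],u[0]])
q=P[...,:2]-np.array([605.5,49.5]);s=q@u;w=q@v;z=P[...,2]
for lo in range(-180,100,10):
    k=(s>=lo)&(s<lo+10)&(abs(w)<45)&(z>82)&(z<122)
    if k.sum()>8: print(lo+5,k.sum(),"z90",np.percentile(z[k],[50,95]).round(0),"w",np.percentile(w[k],[3,50,97]).round(1))
# rest plates in scene
q=P[...,:2]-np.array([623,42.3]);a=np.radians(-15.6);u=np.array([np.cos(a),np.sin(a)]);v=np.array([-u[1],u[0]]);s=q@u;w=q@v
for nm,k in(("rear",(s>68)&(s<85)),("front",(s>-85)&(s<-68))):
    k=k&(abs(w)<40)&(z>50)&(z<64);print(nm,k.sum(),s[k].mean(),w[k].min(),w[k].max())
```

```text
-165 20 z90 [93. 96.] w [-29.4  -1.3  28.4]
-155 39 z90 [94. 96.] w [-33.   -4.7  29.2]
-145 41 z90 [94. 96.] w [-31.9  -0.6  26.8]
-135 34 z90 [94. 98.] w [-32.3 -13.   29.7]
-125 28 z90 [ 95. 104.] w [-30.1 -15.8  30.5]
-115 31 z90 [102. 111.] w [-29.9 -10.6  24.7]
-105 17 z90 [109. 111.] w [-14.1  -9.4   3.2]
-95 12 z90 [106. 110.] w [-13.4 -11.8  -9.6]
-85 11 z90 [100. 109.] w [-13.  -10.3  -5.3]
-5 26 z90 [112. 119.] w [-27.1   5.2  14.7]
5 66 z90 [111. 120.] w [-27.4 -13.4  25.4]
15 44 z90 [111. 118.] w [-21.  -11.2  17.2]
25 31 z90 [110. 114.] w [-14.8  -7.5  11.9]
35 32 z90 [111. 114.] w [-14.8  -8.4   9.4]
45 32 z90 [110. 114.] w [-14.7  -8.7   9.2]
55 30 z90 [110. 114.] w [-15.9  -9.5   9.7]
65 36 z90 [110. 114.] w [-16.5  -9.5   7. ]
75 48 z90 [109. 113.] w [-15.4  -2.6  10.7]
85 29 z90 [103. 112.] w [-13.9  -4.4   9.2]
rear 61 79.94335409681634 -30.3181784532788 28.47848542039025
front 21 -71.34619417745441 -31.78799788525195 8.987498501132768
```

Emit:
send_rows(deltas=[{"dx":1.6,"dy":-2.7,"dz":-8,"rx":0,"ry":0,"rz":0},{"dx":1.6,"dy":-2.7,"dz":-16,"rx":0,"ry":0,"rz":0},{"dx":1.6,"dy":-2.7,"dz":-24,"rx":0,"ry":0,"rz":0},{"dx":1.6,"dy":-2.7,"dz":-24,"rx":0,"ry":0,"rz":0}])

```text
clock: 11.72
tcp_pos: [0.6063, 0.0446, 0.079]
orientation: [3.111, -0.426, -0.006]
contact_force: [-1.2, 0.3, -4.2]
grip_width: 0.027
gripper_force: 59.7
```

Emit:
send_rows(deltas=[{"dx":0,"dy":0,"dz":-6,"rx":0,"ry":0,"rz":0},{"dx":0,"dy":0,"dz":-12,"rx":0,"ry":0,"rz":0},{"dx":0,"dy":0,"dz":-18,"rx":0,"ry":0,"rz":0},{"dx":0,"dy":0,"dz":-20,"rx":0,"ry":0,"rz":0}])

```text
clock: 12.05
tcp_pos: [0.6074, 0.0446, 0.0602]
orientation: [3.112, -0.427, -0.002]
contact_force: [-0.3, 0.3, -4.0]
grip_width: 0.0265
gripper_force: 59.7
```

Emit:
send_rows(deltas=[{"dx":0,"dy":2,"dz":-5,"rx":0,"ry":0,"rz":0},{"dx":0,"dy":2,"dz":-10,"rx":0,"ry":0,"rz":0},{"dx":0,"dy":2,"dz":-15,"rx":0,"ry":0,"rz":0},{"dx":0,"dy":2,"dz":-16,"rx":0,"ry":0,"rz":0}])

```text
clock: 12.38
tcp_pos: [0.6074, 0.0467, 0.0444]
orientation: [3.112, -0.427, -0.002]
contact_force: [-0.3, -0.3, -3.8]
grip_width: 0.027
gripper_force: 59.7
```

Emit:
send_rows(deltas=[{"dx":0,"dy":0,"dz":-1.5,"rx":0,"ry":0,"rz":0},{"dx":0,"dy":0,"dz":-3,"rx":0,"ry":0,"rz":0},{"dx":0,"dy":0,"dz":-3,"rx":0,"ry":0,"rz":0}])

```text
clock: 12.63
tcp_pos: [0.608, 0.0467, 0.0423]
orientation: [3.112, -0.427, -0.0]
contact_force: [0.4, -0.5, -4.5]
grip_width: 0.0266
gripper_force: 59.7
```

Emit:
send_rows(deltas=[{"dx":0,"dy":0,"dz":-1,"rx":0,"ry":0,"rz":0},{"dx":0,"dy":0,"dz":-2,"rx":0,"ry":0,"rz":0},{"dx":0,"dy":0,"dz":-2,"rx":0,"ry":0,"rz":0}])

```text
clock: 12.88
tcp_pos: [0.6082, 0.0467, 0.0421]
orientation: [3.112, -0.427, 0.001]
contact_force: [-5.5, -1.5, 9.1]
grip_width: 0.0266
gripper_force: 61.4
```

Emit:
send_rows(deltas=[{"dx":0,"dy":0,"dz":1,"rx":0,"ry":0,"rz":0},{"dx":0,"dy":0,"dz":1,"rx":0,"ry":0,"rz":0},{"dx":0,"dy":0,"dz":1,"rx":0,"ry":0,"rz":0},{"dx":0,"dy":0,"dz":1,"rx":0,"ry":0,"rz":0},{"dx":0,"dy":0,"dz":1,"rx":0,"ry":0,"rz":0}], jaw=48)

```text
clock: 13.3
tcp_pos: [0.6082, 0.0468, 0.0415]
orientation: [-3.112, 0.427, -0.001]
contact_force: [-0.0, 0.0, 0.2]
grip_width: 0.0478
gripper_force: 0.0
```

Emit:
send_rows(deltas=[{"dx":0,"dy":0,"dz":10,"rx":0,"ry":0,"rz":0},{"dx":0,"dy":0,"dz":30,"rx":0,"ry":0,"rz":0},{"dx":0,"dy":0,"dz":65,"rx":0,"ry":0,"rz":0},{"dx":0,"dy":0,"dz":95,"rx":0,"ry":0,"rz":0},{"dx":0,"dy":0,"dz":110,"rx":0,"ry":0,"rz":0}])

```text
clock: 13.72
tcp_pos: [0.6099, 0.0472, 0.1561]
orientation: [-3.111, 0.427, -0.008]
contact_force: [1.5, 0.3, 1.7]
grip_width: 0.0476
gripper_force: 0.0
```

Run:
```python
from m import *
d=grab("scene");P=cloud(d)*1000;I=d["frame"]
a=np.radians(-15.6);u=np.array([np.cos(a),np.sin(a)]);v=np.array([-u[1],u[0]])
q=P[...,:2]-np.array([623,42.3]);s=q@u;w=q@v;z=P[...,2]
for lo in range(-200,90,8):
    k=(s>=lo)&(s<lo+8)&(abs(w)<40)&(z>15)&(z<75)
    if k.sum()>8: print(lo+4,k.sum(),"z",np.percentile(z[k],[50,95]).round(0),"w",np.percentile(w[k],[3,50,97]).round(1),int(I[k].sum(1).mean()))
cv2.imwrite("pics/g.png",cv2.resize(I[100:220,240:360],(600,600),interpolation=cv2.INTER_CUBIC))
```

```text
-180 16 z [30. 31.] w [-30.3 -13.   28.8] 391
-172 30 z [31. 35.] w [-31.3   3.3  30.2] 357
-164 38 z [31. 34.] w [-30.4  -1.1  28.9] 340
-156 29 z [31. 35.] w [-25.4  -0.1  31. ] 337
-148 22 z [31. 34.] w [-32.1 -13.6  30.5] 331
-140 28 z [32. 42.] w [-31.3 -12.3  30.7] 295
-132 21 z [33. 45.] w [-30.4 -10.2  25.8] 215
-124 19 z [47. 50.] w [-12.5  -5.7   9.6] 109
-116 19 z [46. 48.] w [-13.4  -4.4   9.5] 69
-108 19 z [45. 49.] w [-12.6  -7.    9.1] 85
-100 28 z [41. 49.] w [-12.7  -2.   13. ] 135
-76 51 z [44. 57.] w [-32.   -6.4  29.1] 243
-68 68 z [44. 56.] w [-31.2 -17.6  24.5] 195
-60 35 z [43. 51.] w [-27.5 -10.4  24.4] 229
-52 48 z [43. 51.] w [-29.2  -9.8  25.5] 211
-44 55 z [38. 51.] w [-27.8 -13.3  25.1] 160
-36 29 z [46. 51.] w [-18.2  -6.6  19.2] 74
-28 19 z [48. 50.] w [-15.9  -4.5   9.8] 50
-20 28 z [48. 52.] w [-15.4  -8.1   8.8] 42
-12 21 z [47. 50.] w [-15.  -11.3   7.7] 38
-4 21 z [49. 51.] w [-14.9  -7.7  10.1] 59
4 25 z [48. 52.] w [-16.   -5.7   6.9] 41
12 22 z [47. 50.] w [-16.2  -8.7   8.6] 51
20 24 z [47. 50.] w [-15.3 -10.2   7.5] 50
28 23 z [48. 51.] w [-15.1  -7.7   8.6] 59
36 28 z [48. 52.] w [-16.2  -9.5   6.9] 49
44 29 z [46. 50.] w [-25.5  -9.   22.6] 96
52 49 z [43. 50.] w [-28.8 -10.5  24.4] 134
60 46 z [44. 50.] w [-27.6  -8.7  27.8] 177
68 22 z [44. 50.] w [-28.6 -23.9   8.8] 168
76 68 z [43. 59.] w [-30.4  -2.5  26.2] 187
84 154 z [38. 58.] w [-31.3  -3.4  26.4] 167
```

View pics/g.png

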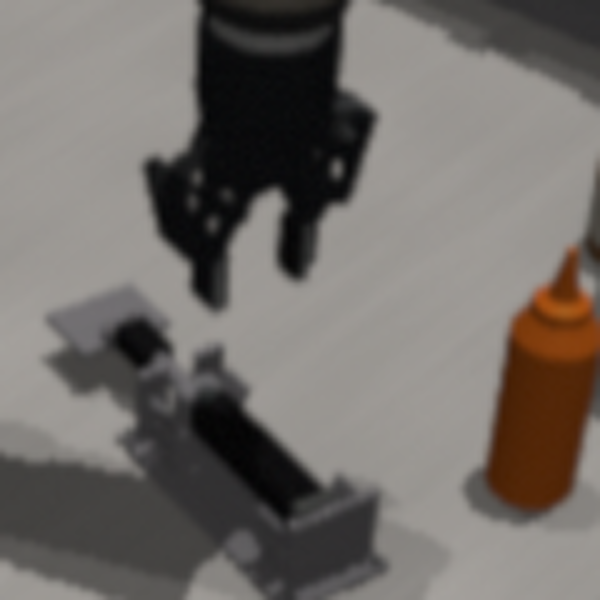

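The scraper is seated level, its head sticking out past the slotted plate at about (140,340) and free of the gripper. I move to the head.

Emit:
send_rows(deltas=[{"dx":-30,"dy":8,"dz":0,"rx":0,"ry":0,"rz":0},{"dx":-65,"dy":18,"dz":0,"rx":0,"ry":0,"rz":0},{"dx":-92,"dy":25,"dz":0,"rx":0,"ry":0,"rz":0},{"dx":-101,"dy":28,"dz":-20,"rx":0,"ry":0,"rz":0},{"dx":-101,"dy":28,"dz":-50,"rx":0,"ry":0,"rz":0}])

```text
clock: 14.18
tcp_pos: [0.5066, 0.0762, 0.1039]
orientation: [-3.111, 0.423, -0.007]
contact_force: [1.3, 0.0, -0.3]
grip_width: 0.0478
gripper_force: 0.0
```

Emit:
send_rows(deltas=[{"dx":0,"dy":0,"dz":-15,"rx":0,"ry":0,"rz":0},{"dx":0,"dy":0,"dz":-25,"rx":0,"ry":0,"rz":0},{"dx":0,"dy":0,"dz":-25,"rx":0,"ry":0,"rz":0},{"dx":0,"dy":0,"dz":-25,"rx":0,"ry":0,"rz":0}])

```text
clock: 14.52
tcp_pos: [0.5073, 0.0748, 0.0767]
orientation: [3.112, -0.427, -0.0]
contact_force: [0.1, 0.6, 0.3]
grip_width: 0.0483
gripper_force: 0.0
```

Emit:
send_rows(deltas=[{"dx":0,"dy":0,"dz":-12,"rx":0,"ry":0,"rz":0},{"dx":0,"dy":0,"dz":-24,"rx":0,"ry":0,"rz":0},{"dx":0,"dy":0,"dz":-34,"rx":0,"ry":0,"rz":0},{"dx":0,"dy":0,"dz":-36,"rx":0,"ry":0,"rz":0},{"dx":0,"dy":0,"dz":-36,"rx":0,"ry":0,"rz":0}])

```text
clock: 14.93
tcp_pos: [0.5071, 0.0747, 0.0404]
orientation: [3.112, -0.427, -0.001]
contact_force: [-0.4, -0.1, 0.5]
grip_width: 0.0481
gripper_force: 0.0
```

Emit:
send_rows(deltas=[{"dx":0,"dy":0,"dz":0,"rx":0,"ry":0,"rz":0},{"dx":0,"dy":0,"dz":0,"rx":0,"ry":0,"rz":0},{"dx":0,"dy":0,"dz":0,"rx":0,"ry":0,"rz":0},{"dx":0,"dy":0,"dz":0,"rx":0,"ry":0,"rz":0},{"dx":0,"dy":0,"dz":0,"rx":0,"ry":0,"rz":0}], jaw=16, newtons=40)

```text
clock: 15.35
tcp_pos: [0.5076, 0.0749, 0.0411]
orientation: [-3.112, 0.427, -0.002]
contact_force: [-1.2, -0.2, 5.0]
grip_width: 0.0231
gripper_force: 44.4
```

Emit:
send_rows(deltas=[{"dx":0,"dy":0,"dz":0,"rx":0,"ry":0,"rz":0},{"dx":0,"dy":0,"dz":0,"rx":0,"ry":0,"rz":0},{"dx":0,"dy":0,"dz":0,"rx":0,"ry":0,"rz":0}])

```text
clock: 15.6
tcp_pos: [0.5076, 0.0749, 0.041]
orientation: [-3.112, 0.427, -0.002]
contact_force: [-0.7, 0.3, 5.9]
grip_width: 0.0235
gripper_force: 44.5
```

Emit:
send_rows(deltas=[{"dx":-3,"dy":0.8,"dz":0.7,"rx":0,"ry":0,"rz":0},{"dx":-8,"dy":2.2,"dz":0.7,"rx":0,"ry":0,"rz":0},{"dx":-14,"dy":3.9,"dz":0.7,"rx":0,"ry":0,"rz":0},{"dx":-20,"dy":5.6,"dz":0.7,"rx":0,"ry":0,"rz":0},{"dx":-26,"dy":7.3,"dz":0.7,"rx":0,"ry":0,"rz":0}])

```text
clock: 16.02
tcp_pos: [0.4809, 0.082, 0.0413]
orientation: [-3.112, 0.428, -0.002]
contact_force: [2.3, -1.3, 0.9]
grip_width: 0.0229
gripper_force: 44.0
```

Emit:
send_rows(deltas=[{"dx":-6,"dy":1.7,"dz":0,"rx":0,"ry":0,"rz":0},{"dx":-12,"dy":3.4,"dz":0,"rx":0,"ry":0,"rz":0},{"dx":-18,"dy":5,"dz":0,"rx":0,"ry":0,"rz":0},{"dx":-24,"dy":6.7,"dz":0,"rx":0,"ry":0,"rz":0}])

```text
clock: 16.35
tcp_pos: [0.4565, 0.0889, 0.0412]
orientation: [3.112, -0.427, 0.0]
contact_force: [3.9, -1.4, 2.0]
grip_width: 0.0224
gripper_force: 44.0
```

Emit:
send_rows(deltas=[{"dx":-5,"dy":1.4,"dz":0,"rx":0,"ry":0,"rz":0},{"dx":-10,"dy":2.8,"dz":0,"rx":0,"ry":0,"rz":0},{"dx":-15,"dy":4.2,"dz":0,"rx":0,"ry":0,"rz":0},{"dx":-20,"dy":5.6,"dz":0,"rx":0,"ry":0,"rz":0}])

```text
clock: 16.68
tcp_pos: [0.4365, 0.0945, 0.0411]
orientation: [3.112, -0.427, -0.0]
contact_force: [3.6, -1.3, 1.6]
grip_width: 0.0232
gripper_force: 44.0
```

Emit:
send_rows(deltas=[{"dx":-1.5,"dy":0.4,"dz":0,"rx":0,"ry":0,"rz":0},{"dx":-3,"dy":0.8,"dz":0,"rx":0,"ry":0,"rz":0},{"dx":-4.5,"dy":1.2,"dz":0,"rx":0,"ry":0,"rz":0}])

```text
clock: 16.93
tcp_pos: [0.4324, 0.0956, 0.0411]
orientation: [-3.112, 0.427, -0.0]
contact_force: [2.2, -1.2, 0.8]
grip_width: 0.0229
gripper_force: 44.0
```

Emit:
send_rows(deltas=[{"dx":-1,"dy":0.3,"dz":0,"rx":0,"ry":0,"rz":0},{"dx":-2,"dy":0.6,"dz":0,"rx":0,"ry":0,"rz":0},{"dx":-3,"dy":0.8,"dz":0,"rx":0,"ry":0,"rz":0}])

```text
clock: 17.18
tcp_pos: [0.4294, 0.0964, 0.0411]
orientation: [3.112, -0.427, -0.0]
contact_force: [3.2, -1.1, 1.8]
grip_width: 0.0226
gripper_force: 44.0
```

Emit:
send_rows(deltas=[{"dx":-1,"dy":0.3,"dz":0,"rx":0,"ry":0,"rz":0},{"dx":-2,"dy":0.6,"dz":0,"rx":0,"ry":0,"rz":0},{"dx":-2,"dy":0.6,"dz":0,"rx":0,"ry":0,"rz":0}])

```text
clock: 17.43
tcp_pos: [0.427, 0.097, 0.041]
orientation: [3.112, -0.427, -0.001]
contact_force: [1.0, -0.8, 2.8]
grip_width: 0.023
gripper_force: 44.1
```

Emit:
send_rows(deltas=[{"dx":-1,"dy":0.3,"dz":0,"rx":0,"ry":0,"rz":0},{"dx":-2,"dy":0.6,"dz":0,"rx":0,"ry":0,"rz":0},{"dx":-2,"dy":0.6,"dz":0,"rx":0,"ry":0,"rz":0}])

```text
clock: 17.68
tcp_pos: [0.4254, 0.0975, 0.0411]
orientation: [3.112, -0.427, -0.0]
contact_force: [1.2, -0.6, 2.1]
grip_width: 0.0229
gripper_force: 44.0
```

Run:
```python
from m import *
o=r.get_obs();print(o["tcp_pos"],o["contact_force"])
d=grab("scene");P=cloud(d)*1000;I=d["frame"];np.savez("sc5.npz",P=P,img=I)
a=np.radians(-15.6);u=np.array([np.cos(a),np.sin(a)]);v=np.array([-u[1],u[0]])
q=P[...,:2]-np.array([623,42.3]);s=q@u;w=q@v;z=P[...,2]
for lo in range(-276,92,8):
    k=(s>=lo)&(s<lo+8)&(abs(w)<10)&(z>15)&(z<75)
    if k.sum()>3: print(lo+4,k.sum(),"z",np.percentile(z[k],[50,95]).round(0),int(I[k].sum(1).mean()),end=" | ")
cv2.imwrite("pics/h.png",cv2.resize(I[110:220,230:340],(600,600),interpolation=cv2.INTER_CUBIC))
```

```text
[0.42535433 0.09751992 0.04110825] [ 1.19806223 -0.55181619  2.09621493]
-208 6 z [47. 56.] 52 | -200 10 z [47. 50.] 23 | -192 15 z [47. 54.] 28 | -184 19 z [41. 46.] 97 | -176 9 z [40. 44.] 169 | -168 7 z [43. 44.] 226 | -160 7 z [43. 43.] 257 | -152 9 z [40. 44.] 237 | -144 8 z [41. 46.] 260 | -136 8 z [40. 44.] 280 | -128 8 z [42. 45.] 278 | -120 11 z [40. 45.] 266 | -112 8 z [39. 45.] 272 | -104 10 z [41. 44.] 275 | -96 4 z [42. 43.] 285 | -80 7 z [42. 46.] 312 | -72 6 z [51. 57.] 276 | -64 8 z [50. 51.] 287 | -56 13 z [49. 54.] 256 | -48 10 z [49. 54.] 142 | -40 17 z [48. 51.] 71 | -32 12 z [49. 51.] 63 | -24 9 z [49. 51.] 53 | -16 14 z [50. 52.] 76 | -8 13 z [49. 51.] 67 | 0 13 z [49. 51.] 101 | 8 11 z [48. 50.] 99 | 16 12 z [49. 53.] 66 | 24 13 z [49. 52.] 70 | 32 14 z [48. 51.] 86 | 40 10 z [49. 51.] 77 | 48 18 z [48. 51.] 123 | 56 23 z [46. 50.] 177 | 80 63 z [40. 59.] 173 |
```

View pics/h.png

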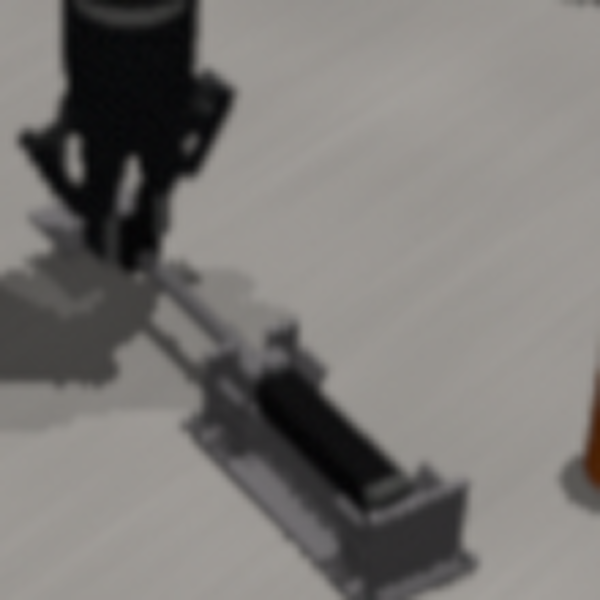

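The rod is far out and the barrel sits near the slotted plate, but no stop force has shown yet. I keep pulling.

Emit:
send_rows(deltas=[{"dx":-1,"dy":0.3,"dz":0,"rx":0,"ry":0,"rz":0},{"dx":-2,"dy":0.6,"dz":0,"rx":0,"ry":0,"rz":0},{"dx":-3,"dy":0.8,"dz":0,"rx":0,"ry":0,"rz":0}])

```text
clock: 17.98
tcp_pos: [0.4253, 0.0979, 0.0416]
orientation: [-3.111, 0.429, -0.007]
contact_force: [12.5, -5.3, -5.8]
grip_width: 0.0227
gripper_force: 43.1
```

Emit:
send_rows(deltas=[{"dx":-1,"dy":0.3,"dz":0,"rx":0,"ry":0,"rz":0},{"dx":-1,"dy":0.3,"dz":0,"rx":0,"ry":0,"rz":0}])

```text
clock: 18.15
tcp_pos: [0.4253, 0.098, 0.0418]
orientation: [-3.11, 0.43, -0.01]
contact_force: [11.7, -5.4, -3.5]
grip_width: 0.0233
gripper_force: 43.2
```

Emit:
send_rows(deltas=[{"dx":2,"dy":-0.6,"dz":0,"rx":0,"ry":0,"rz":0},{"dx":4,"dy":-1.1,"dz":0,"rx":0,"ry":0,"rz":0},{"dx":4,"dy":-1.1,"dz":0,"rx":0,"ry":0,"rz":0}])

```text
clock: 18.4
tcp_pos: [0.4254, 0.0976, 0.041]
orientation: [3.112, -0.427, -0.001]
contact_force: [2.4, -2.4, 1.1]
grip_width: 0.0232
gripper_force: 44.0
```

Emit:
send_rows(deltas=[{"dx":0,"dy":0,"dz":0,"rx":0,"ry":0,"rz":0},{"dx":0,"dy":0,"dz":0,"rx":0,"ry":0,"rz":0},{"dx":0,"dy":0,"dz":0,"rx":0,"ry":0,"rz":0},{"dx":0,"dy":0,"dz":0,"rx":0,"ry":0,"rz":0},{"dx":0,"dy":0,"dz":0,"rx":0,"ry":0,"rz":0}], jaw=48)

```text
clock: 18.82
tcp_pos: [0.4251, 0.0975, 0.041]
orientation: [3.112, -0.427, -0.001]
contact_force: [1.0, -0.8, -0.2]
grip_width: 0.0483
gripper_force: 0.0
```

Emit:
send_rows(deltas=[{"dx":0,"dy":0,"dz":10,"rx":0,"ry":0,"rz":0},{"dx":0,"dy":0,"dz":30,"rx":0,"ry":0,"rz":0},{"dx":0,"dy":0,"dz":60,"rx":0,"ry":0,"rz":0},{"dx":0,"dy":0,"dz":95,"rx":0,"ry":0,"rz":0},{"dx":0,"dy":0,"dz":120,"rx":0,"ry":0,"rz":0}])

```text
clock: 19.23
tcp_pos: [0.4257, 0.0979, 0.1641]
orientation: [-3.112, 0.426, -0.002]
contact_force: [-0.2, 0.7, -0.3]
grip_width: 0.0478
gripper_force: 0.0
```

Emit:
send_rows(deltas=[{"dx":5,"dy":-35,"dz":0,"rx":0,"ry":0,"rz":0},{"dx":10,"dy":-75,"dz":0,"rx":0,"ry":0,"rz":0},{"dx":15,"dy":-115,"dz":0,"rx":0,"ry":0,"rz":0},{"dx":18,"dy":-155,"dz":0,"rx":0,"ry":0,"rz":0},{"dx":20,"dy":-180,"dz":0,"rx":0,"ry":0,"rz":0}])

```text
clock: 19.65
tcp_pos: [0.4451, -0.0865, 0.1621]
orientation: [3.111, -0.432, 0.001]
contact_force: [0.2, 0.9, 0.3]
grip_width: 0.048
gripper_force: 0.0
```

Run:
```python
from m import *
d=grab("scene");P=cloud(d)*1000;I=d["frame"];t=grab("top");T=cloud(t)*1000
a=np.radians(-15.6);u=np.array([np.cos(a),np.sin(a)]);v=np.array([-u[1],u[0]])
for nm,P,J in(("scene",P,I),("top",T,t["frame"])):
    q=P[...,:2]-np.array([623,42.3]);s=q@u;w=q@v;z=P[...,2]
    print(nm)
    for lo in range(-276,92,6):
        k=(s>=lo)&(s<lo+6)&(abs(w)<8)&(z>15)&(z<75)
        if k.sum()>3: print(lo+3,k.sum(),np.percentile(z[k],[50,95]).round(0),int(J[k].sum(1).mean()),end=" | ")
A=np.hstack([cv2.resize(t["frame"][140:240,185:250],(390,600),interpolation=cv2.INTER_CUBIC),cv2.resize(I[150:215,255:305],(410,600),interpolation=cv2.INTER_CUBIC)])
cv2.imwrite("pics/i.png",A)
near=(abs(T[...,0]-494)<120)&(abs(T[...,1]+245)<80)&(T[...,2]>51)&(T[...,2]<75);print();fit(T/1000,near)
```

```text
scene
-261 7 [31. 33.] 372 | -255 4 [30. 31.] 338 | -249 6 [30. 34.] 335 | -243 6 [31. 33.] 329 | -213 6 [47. 47.] 143 | -207 5 [46. 49.] 111 | -201 6 [45. 48.] 57 | -195 5 [47. 48.] 78 | -189 6 [46. 48.] 62 | -183 14 [42. 50.] 158 | -177 7 [40. 47.] 253 | -171 5 [40. 45.] 302 | -165 4 [40. 45.] 346 | -159 8 [41. 45.] 310 | -153 5 [39. 45.] 330 | -147 7 [41. 45.] 330 | -141 6 [41. 43.] 319 | -135 5 [40. 41.] 303 | -129 7 [42. 45.] 311 | -123 6 [40. 42.] 320 | -117 9 [42. 46.] 312 | -105 8 [42. 44.] 318 | -99 5 [40. 45.] 297 | -93 6 [43. 46.] 333 | -63 7 [48. 49.] 312 | -57 6 [49. 51.] 278 | -51 13 [49. 54.] 198 | -45 4 [50. 52.] 82 | -39 8 [49. 52.] 66 | -33 7 [49. 51.] 57 | -27 8 [50. 52.] 56 | -21 7 [48. 51.] 51 | -15 10 [49. 50.] 66 | -9 7 [48. 50.] 69 | -3 7 [48. 51.] 68 | 3 6 [49. 50.] 70 | 9 8 [49. 51.] 69 | 15 8 [49. 51.] 66 | 21 9 [48. 53.] 72 | 27 7 [50. 52.] 81 | 33 8 [50. 51.] 69 | 39 9 [49. 51.] 61 | 45 10 [50. 52.] 90 | 51 4 [49. 51.] 154 | 57 18 [45. 50.] 170 | 81 55 [36. 56.] 164 | top
-261 10 [35. 39.] 356 | -255 9 [34. 36.] 355 | -249 9 [33. 37.] 364 | -243 8 [35. 36
[... 510 characters left out ...]
256 | -105 7 [46. 48.] 269 | -99 7 [43. 48.] 276 | -93 7 [45. 48.] 278 | -87 7 [47. 49.] 264 | -81 8 [44. 48.] 246 | -75 7 [48. 50.] 225 | -69 9 [51. 53.] 291 | -63 10 [51. 56.] 302 | -57 9 [53. 57.] 228 | -51 9 [51. 53.] 107 | -45 9 [52. 54.] 85 | -39 10 [50. 54.] 80 | -33 8 [50. 56.] 78 | -27 9 [52. 55.] 81 | -21 9 [50. 55.] 75 | -15 11 [52. 55.] 74 | -9 8 [50. 52.] 76 | -3 10 [53. 53.] 76 | 3 9 [51. 52.] 75 | 9 9 [51. 54.] 73 | 15 9 [52. 54.] 70 | 21 9 [52. 54.] 77 | 27 9 [50. 52.] 73 | 33 8 [52. 53.] 74 | 39 7 [50. 55.] 73 | 45 10 [51. 53.] 64 | 51 11 [50. 54.] 156 | 63 8 [27. 31.] 306 | 75 18 [51. 61.] 208 | 
1041 c [ 493.7 -243. ] wh [171.9  62.4] ang 7.25 mean [ 493.3 -242.9] pca 7.04
```

View pics/i.png

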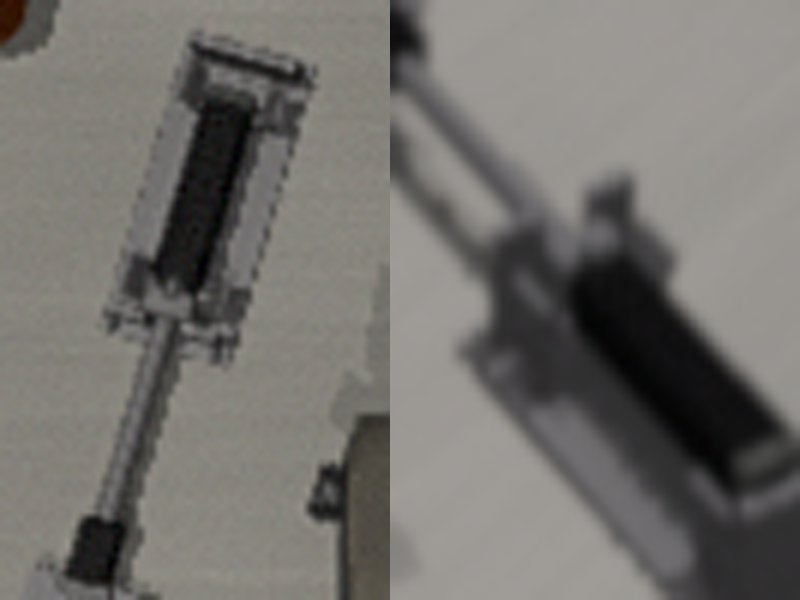

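Run:
```python
from m import *
a=np.radians(-15.6);u=np.array([np.cos(a),np.sin(a)]);v=np.array([-u[1],u[0]])
def samp(F,c,u,v,zt,ss):   # brightness and height along barrel axis by rays at height zt
    t0=F[0];out=[]
    for s in ss:
        p=np.r_[c+s*u,zt]/1000; cam=t0["R"].T@(p-np.array(t0["xyz"]))
        x,y=cam[:2]/cam[2]*t0["f"]+[t0["cx"],t0["cy"]]
        g=np.mean([cv2.getRectSubPix(f["frame"].astype(np.float32).mean(2).astype(np.float32),(1,1),(x,y))[0,0] for f in F])
        h=np.median([1000*cloud(f)[int(round(y)),int(round(x)),2] for f in F]); out.append((int(s),int(g),int(round(h))))
    return out
for n in("top","scene"):
    F=[grab(n) for _ in range(9)]
    print(n,samp(F,np.array([623,42.3])-8*u,u,v,52,range(-70,-20,3)))
t=F[0]; tt=grab("top"); tt["frame"]=np.load("top2.npz")["img"]
a=np.radians(.7);U=np.array([np.cos(a),np.sin(a)])
print("before",[x[:2] for x in samp([tt],np.array([529.3,272.2]),U,None,24,range(-70,-20,3))])
```

```text
top [(-70, 99, 45), (-67, 92, 46), (-64, 88, 51), (-61, 102, 53), (-58, 110, 52), (-55, 96, 53), (-52, 82, 53), (-49, 84, 57), (-46, 74, 56), (-43, 52, 51), (-40, 33, 52), (-37, 27, 51), (-34, 26, 52), (-31, 26, 50), (-28, 26, 50), (-25, 26, 52), (-22, 26, 52)]
scene [(-70, 145, -1), (-67, 145, -1), (-64, 140, -1), (-61, 136, -1), (-58, 120, 49), (-55, 109, 49), (-52, 104, 52), (-49, 102, 52), (-46, 95, 53), (-43, 82, 53), (-40, 62, 50), (-37, 44, 49), (-34, 27, 50), (-31, 21, 49), (-28, 17, 49), (-25, 17, 49), (-22, 17, 49)]
before [(-70, 118), (-67, 112), (-64, 91), (-61, 99), (-58, 111), (-55, 105), (-52, 81), (-49, 68), (-46, 65), (-43, 60), (-40, 53), (-37, 49), (-34, 48), (-31, 45), (-28, 46), (-25, 48), (-22, 49)]
```

Both views show a bump 4 to 5 mm high at the button hole, 46 to 49 mm from the barrel centre. The button has clicked up, so I hand in.

```bash
python3 -c "
from bench import r
print(r.hand_in())"
```

```text
the job is handed in; nothing more can be done
None
```

I put the pad flush on the pile (about 1 mm off), laid the scraper in the rest with its blade out through the slot, and pulled the head out to its stop. Both cameras show the lock button standing up 4 to 5 mm. The gripper is clear, and I handed the job in at about 21 s; no result came back.

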